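# Rack the steel bars point-down

## Task

Put all three pointed steel bars away point-down in the rack's pockets, one bar to a pocket and each standing right down on the pocket floor: those lying in the lanes need only be pushed to the edge until they tip over and drop in, and the loose one can go down the lane that the clamp block is blocking. Move the clamp block into the free half of the steel tray and leave it there. Do not knock over or shift the brass fitting in the tray or the other things standing about.

Things in the scene. Friction and masses are not known exactly. Their poses are not given: they have to be found in the camera images.
- rack: White bar rack fixed to the bench, origin on the bench. Flat deck, top 185 mm up, x = -170 to +60 mm, 170 mm wide in y, with three lanes along x at y = -54, 0, +54 mm, each 28 mm wide between steel strips 4 mm high, open at both ends. At x = 60 mm it ends above a row of pockets, one per lane, open at the top. Slippery plastic; only the far wall rises above the deck.
- lane0 (a point): Middle of the deck's end edge at the lane at y = -54 mm. Every pocket is 28 mm wide in y. In the rack's x-z plane: a 60 degree ramp from this edge to x = 80, z = 150 mm; an upright slot x = 80 to 114 mm, floor at z = 14 mm; from its far lip (z = 100) a slope up to x = 150, z = 160; there a far wall, rim 20 mm above the deck. Dividers between pockets reach deck height.
- lane1 (a point): The same edge point of the middle lane (y = 0). A bar slid point first until its middle is 8 to 20 mm past this edge tips down the ramp once its blunt end is no longer pressed (draw back a little) and drops point-down into the slot. At 20 mm its point meets the rigid far wall: pushing on only jams it level.
- lane2 (a point): The same edge point of the lane at y = +54 mm. A bar standing in a pocket has its blunt end about 30 mm below deck level, and leans by 0.3 rad at most.
- bar_a: Hollow steel bar, 18 mm square in section, 140 mm long in all: 115 mm of square shank (three dark grooves near its blunt end) and a 25 mm conical point. Origin on the axis at mid-length; +x runs along the bar to its point (tip 70 mm from the origin, blunt end at -70 mm). About 0.15 kg. Starts lying in one of the lanes, point towards the pockets.
- bar_b: Hollow steel bar, 18 mm square in section, 140 mm long in all: 115 mm of square shank (three dark grooves near its blunt end) and a 25 mm conical point. Origin on the axis at mid-length; +x runs along the bar to its point (tip 70 mm from the origin, blunt end at -70 mm). About 0.15 kg. Starts lying in another of the lanes, point towards the pockets.
- bar_c: Hollow steel bar, 18 mm square in section, 140 mm long in all: 115 mm of square shank (three dark grooves near its blunt end) and a 25 mm conical point. Origin on the axis at mid-length; +x runs along the bar to its point (tip 70 mm from the origin, blunt end at -70 mm). About 0.15 kg. Starts lying on the bench to the left of the rack, point roughly towards +y.
- clamp: Aluminium clamp block, 36 (x) x 22 (y) x 44 mm high, with a thumbscrew 14 mm across and 10 mm high on top; origin at the centre of its underside. Starts standing in the remaining lane, its long side along the lane. About 0.09 kg.
- tray: Shallow open steel tray fixed to the bench, 150 (x) x 120 (y) x 30 mm high, 4 mm walls and floor; origin at the centre of its underside. One end (its -x half) already holds a brass fitting; the +x half is free.
- spare: Brass fitting, 34 mm across, 32 mm high with a 16 mm stem, standing in the -x half of the tray; origin at the centre of its underside. Bystander: leave it alone.
- pot: White plastic cup, 68 mm across, 75 mm high, standing beside the bar on the bench, on the bar's -y side; origin at the centre of its underside. Bystander: leave it alone.
- driver: Screwdriver about 170 mm long lying beside the bar on the bench, on the bar's +y side; origin at its middle. Bystander: leave it alone.
- bottle: Amber bottle 60 mm across, 130 mm high, standing far left; origin under its centre. Bystander: leave it alone.
- carton: Closed carton 80 x 110 x 50 mm, far right; origin under its centre. Bystander: leave it alone.
- jar: Jar 64 mm across, 75 mm high, beyond the rack to the left; origin under its centre. Bystander: leave it alone.

How it is judged:
By the outcome, as a careful person would: the job done as asked, in the order asked, and still so for the second after the job is handed in, with the robot touching nothing.
It also fails if it takes over 72 s, if anything falls off the work surface, if the arm or the gripper's body presses on something with over 40 N, if the wrist force passes 120 N, or if a joint passes its speed limit or range.

## Robot

A 6-joint arm with a two-finger parallel gripper is mounted at the origin on the work surface. World frame = base frame: x ahead of the robot, y to its left, z up, the work surface at z = 0. Lengths are in m, angles in rad, forces in N, time in s.
With the tool pointing down it reaches from about 0.25 to 0.725 m from the base axis. Payload 4 kg.
Tool frame: the origin (TCP) lies at the very end of the fingers, on their centre line; the grasp point (between the pads) lies 19 mm behind it; z points along the fingers, y is the line along which they close (so a half turn about z gives the same grasp; the last joint's range is limited). The gripper opens to 85 mm and grips with 20 to 120 N. Pads are 22 mm wide; open, the fingers measure 114 mm over their backs; the gripper's body (76 mm by 85 mm) begins 54 mm behind the grasp point. The pads swing forward as they close: fully open they stand 13 mm farther back than shut.
Start: joints at [1.19, 0.241, 0.005, 1.335, 0, 1.571], TCP at [0.186, 0.464, 0.231] pointing down, gripper open.
Joint ranges: [-2.72, 2.72], [-1.05, 1.87], [-1.09, 1.28], [-1.99, 2.15], [-1.42, 1.44], [-3.14, 3.14]. Speed limits (rad/s): [2.79, 2.79, 3.14, 3.14, 3.14, 3.14].

## Interface

Orientations are given as a unit quaternion [x, y, z, w].
In Python, from workcell import monitor, viewer, job gives the robot as it stands.
- The arm moves only by the tool arm_command, never from a script. Its argument "increments" is a list of rows, each an object of numbers: "dx", "dy", "dz": the shift along the tool's x, y, z in cm; "wx", "wy", "wz": the turn, a rotation vector about the tool's x, y, z in rad; "grip": the finger opening in cm, from 0 to 8.54. In form: [{"dx": .., "dy": .., "dz": .., "wx": .., "wy": .., "wz": .., "grip": ..}, ...]. A call has 1 to 10 rows; each row is the pose to reach, as a shift and turn from the pose commanded when the call began, along the tool's axes at that moment; what a row does not reach only later rows make up. A row lasts 1/10 s, in which the tool goes at most 50 mm and 8.59 degrees, less where a joint would pass 70% of its speed; a pose out of reach is approached as far as the arm can. A call with a gripper value outside its range is refused whole. The fingers move at their own pace and stop on an object; the grip force is fixed at half the most. Time passes only in rows, so rows that repeat a pose let the fingers close. It gives the time, the measured TCP pose, the force, the opening and the grip force at its end, in the units of the state.
- monitor.get_obs(): the state, without advancing time (a new reading comes with each control period).
- viewer.camera(name): name is "side" or "top"; returns (picture, depth): 384x512x3 uint8, red, green, blue; 384x512 float32, m along the optical axis (not along the pixel's ray), 0 where there is no reading.
- viewer.get_calibration(name): a dict with "fovy" (degrees; the focal length in pixels is half the picture's height over the tangent of half this angle, whatever the lens; pixels are square), "cx", "cy" (the principal point, pixels), "dist_coeffs" ([k1, k2, p1, p2, k3] as OpenCV has them; the pictures are not rectified), "view" (4x4, takes a point from world to camera coordinates). Camera axes: x right, y up, looking along -z (the intrinsics and any distortion apply to the point x, -y, -z); pixel columns grow to the right and rows downward; lengths in m; the calibration is good to about 2 mm. A picture is of the moment at which its call begins. get_calibration takes no time and is no camera call.
- job.job_done(): hands the job in; it is judged then, once.
The state is a dict: "clock": time; "joint_pos": joint angles; "joint_vel": joint speeds; "tau": joint torques, N m; "eef_pos": TCP position; "tool_rot": TCP orientation; "ft_force": force on the tool from outside, world axes, zero at the start; "ft_torque": the same for the moment, N m; "grip_width": finger opening in m; "grasp_force": force on a finger pad.
Only numpy, scipy, OpenCV 4.12 (cv2) and the standard library are available. Lean on these libraries where they do the work, as an engineer would, in place of code of your own. Each camera call takes 0.05 s, during which the arm holds its last target. There are 200 camera calls.

## Working session

There is one attempt and no reset: what is moved stays moved. The work goes in short steps, Python scripts to look and compute and a tool call to move; the robot and the scene stay as the last step left them, time stands still between calls to the robot, and variables do not carry over. Pictures are saved under pics/ and viewed, at most 10 in all, crops included, and the job is handed in when it is done.

Besides the shell and the picture viewer there is one more tool, called as name(argument=value, ...), one argument or row to a line, values as JSON. arm_command: Moves the arm, as the interface text tells. Its arguments: {"type":"object","properties":{"increments":{"type":"array","items":{"type":"object","properties":{"dx":{"type":"number"},"dy":{"type":"number"},"dz":{"type":"number"},"wx":{"type":"number"},"wy":{"type":"number"},"wz":{"type":"number"},"grip":{"type":"number"}}}}},"required":["increments"]}

```bash
mkdir -p pics; cat > h.py <<'E'
import numpy as np, cv2
from workcell import monitor, viewer, job
def cam(n,save=None):
    im,d=viewer.camera(n)
    if save: cv2.imwrite('pics/'+save,cv2.cvtColor(im,cv2.COLOR_RGB2BGR))
    return im,d
def K(n):
    c=viewer.get_calibration(n); f=192/np.tan(np.radians(c['fovy'])/2)
    return np.array([[f,0,c['cx']],[0,f,c['cy']],[0,0,1]]),np.array(c['dist_coeffs'],float),np.array(c['view'])
def cloud(n,d):
    k,dc,V=K(n); h,w=d.shape
    u,v=np.meshgrid(np.arange(w),np.arange(h))
    p=cv2.undistortPoints(np.stack([u,v],-1).reshape(-1,1,2).astype(float),k,dc).reshape(h,w,2)
    P=np.stack([p[...,0]*d,-p[...,1]*d,-d,np.ones_like(d)],-1)
    W=(P@np.linalg.inv(V).T)[...,:3]; W[d==0]=np.nan
    return W
def pr(n,pts):
    k,dc,V=K(n); P=(np.c_[np.atleast_2d(pts),np.ones(len(np.atleast_2d(pts)))]@V.T)[:,:3]*[1,-1,-1]
    return cv2.projectPoints(P,np.zeros(3),np.zeros(3),k,dc)[0][:,0]
E
python3 - <<'E'
from h import *
for n in('top','side'):
    im,d=cam(n,n+'0.png'); np.save(n+'0.npy',cloud(n,d))
    print(K(n)[0][0,0],np.linalg.inv(K(n)[2])[:3].round(3).tolist())
o=monitor.get_obs(); print(o)
E
```

```text
415.5236314230104 [[-0.006, 0.987, -0.163, 0.336], [-1.0, -0.002, 0.025, 0.021], [0.024, 0.163, 0.986, 1.298]]
386.01436530160606 [[0.702, 0.492, -0.514, 0.015], [-0.712, 0.474, -0.519, -0.488], [-0.012, 0.73, 0.683, 0.798]]
{'clock': 0.1, 'joint_pos': array([ 1.18997381e+00,  2.41309568e-01,  3.88246695e-03,  1.33522137e+00,
       -1.34697503e-05,  1.57083389e+00]), 'joint_vel': array([-0.00062848, -0.00309758,  0.00289125,  0.00060609,  0.00053145,
       -0.00125254]), 'tau': array([ 4.04135617e-04, -3.73135757e+01,  2.53011113e+01,  1.08177104e-02,
        6.87929355e-05, -3.60765071e-06]), 'eef_pos': array([0.18563678, 0.4636558 , 0.23052499]), 'tool_rot': array([ 1.89281090e-01,  9.81922508e-01, -9.10613341e-04, -1.68640838e-04]), 'ft_force': array([-0.86274197, -0.46892611,  0.3271919 ]), 'ft_torque': array([ 0.08339438, -0.007205  , -0.03849053]), 'grasp_force': 0.0, 'grip_width': 0.0855476205738696}
```

View pics/top0.png

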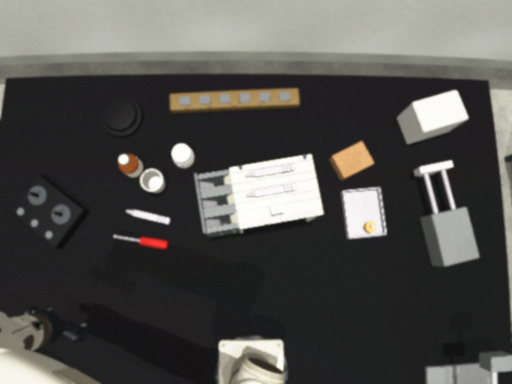

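View pics/side0.png

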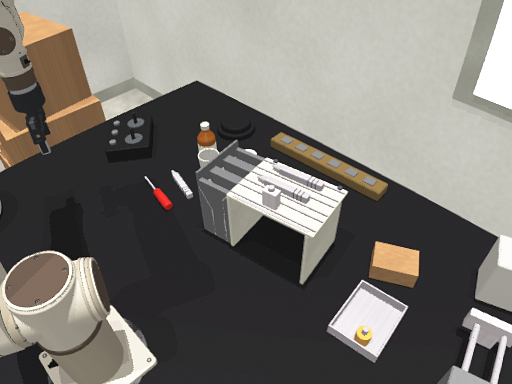

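The pictures show the rack with its pockets to the left (+y world); in the top view the deck spans px (230–322, 155–228). The clamp is in the near lane at (277,211), with bars in the middle lane (272,190) and far lane (270,170). The loose bar is at (148,216), pointing left, with the cup at (152,181) and the driver at (140,241). The tray is at (364,213), with the brass fitting at (369,227).

```bash
python3 - <<'E'
from h import *
from scipy import ndimage as nd
for n in('top','side'):
    W=np.load(n+'0.npy'); im=cv2.imread(f'pics/{n}0.png'); Z=W[...,2]; X=W[...,0];Y=W[...,1]
    print('==',n)
    def rect(m,name):
        p=W[m][:,:2].astype(np.float32)*1000
        if len(p)<4: return
        r=cv2.minAreaRect(p); b=np.array(r)[0] if 0 else r
        c=p-p.mean(0); ev,V=np.linalg.eigh(np.cov(c.T))
        print(name,len(p),'rect c',np.round(r[0],1),'sz',np.round(r[1],1),round(r[2],1),'mean',p.mean(0).round(1),'pca',round(np.degrees(np.arctan2(V[1,1],V[0,1])),1),'z',np.nanpercentile(Z[m],[5,50,95]).round(4))
    near=(X>.25)&(X<.62)&(Y>-.45)&(Y<.45)
    white=im.min(2)>140
    rect(near&(abs(Z-.186)<.008)&white,'deckwhite')
    rect(near&(abs(Z-.186)<.008),'deck')
    for lo,hi,nm in((.194,.213,'bars'),(.214,.26,'clamp')):
        l,k=nd.label(near&(Z>lo)&(Z<hi)&(Y<.2)&(Y>-.2))
        for i in range(1,k+1):
            if (l==i).sum()>8: rect(l==i,nm)
    l,k=nd.label((X>.25)&(X<.62)&(Y>.15)&(Y<.45)&(Z>.008))
    for i in range(1,k+1):
        if (l==i).sum()>15: rect(l==i,'left')
    l,k=nd.label((X>.25)&(X<.62)&(Y>-.4)&(Y<-.13)&(Z>.022)&(Z<.15))
    for i in range(1,k+1):
        if (l==i).sum()>15: rect(l==i,'right')
    hsv=cv2.cvtColor(im,cv2.COLOR_BGR2HSV)
    rect((hsv[...,1]>150)&(hsv[...,0]>15)&(hsv[...,0]<35)&(Y<-.1)&(X<.5),'brass')
big=[]
im=cv2.imread('pics/top0.png')[145:245,185:330]; im2=cv2.imread('pics/side0.png')[140:260,185:355]
a=cv2.resize(im,None,fx=4,fy=4,interpolation=2); b=cv2.resize(im2,(580,409),interpolation=2)[:200]
cv2.imwrite('pics/crop1.png',np.vstack([a,b])[:600])
E
```

```text
== top
deckwhite 5248 rect c [515.3 -22.9] sz [170.6 320.8] 9.7 mean [513.7 -40. ] pca 98.8 z [0.1809 0.1851 0.1902]
deck 5369 rect c [514.8 -20.4] sz [170.6 325.8] 9.6 mean [513.5 -36.9] pca 98.7 z [0.1808 0.1851 0.1902]
bars 339 rect c [574.3 -51.1] sz [ 18.7 139.8] 10.3 mean [574.7 -55.6] pca 99.7 z [0.1964 0.2025 0.206 ]
bars 159 rect c [488.  138.1] sz [160.8   6.4] 9.7 mean [487.5 137.7] pca -170.2 z [0.198  0.2048 0.2081]
bars 335 rect c [520. -53.] sz [ 18.6 138. ] 10.1 mean [520.5 -57.7] pca 99.9 z [0.1978 0.2025 0.2063]
clamp 125 rect c [467.7 -66.6] sz [21.9 36.1] 9.9 mean [466.9 -65.8] pca 100.2 z [0.2209 0.2295 0.2395]
left 258 rect c [607.5 367.7] sz [24.4 53.7] 0.7 mean [607.6 363.2] pca 100.2 z [0.0212 0.0836 0.1274]
left 316 rect c [574.8 298.4] sz [65.  63.8] 10.5 mean [578.4 303. ] pca 46.8 z [0.013  0.0557 0.077 ]
left 245 rect c [471.8 321.9] sz [141.2  18.3] 76.7 mean [470.5 316.1] pca 76.4 z [0.0125 0.0179 0.0221]
left 264 rect c [396.  341.1] sz [167.4  25.4] 79.7 mean [391.3 314. ] pca 79.9 z [0.0135 0.0222 0.0274]
right 207 rect c [ 602.9 -314.3] sz [33.5 87
[... 1406 characters left out ...]
n [467.4 308. ] pca 77.3 z [0.0105 0.0173 0.0201]
left 222 rect c [396.9 341. ] sz [172.3  25. ] 79.8 mean [388.4 306.1] pca 80.3 z [0.0123 0.0209 0.0268]
right 935 rect c [ 537.6 -170.8] sz [167.4   9.5] 7.7 mean [ 525.7 -172.4] pca -170.1 z [0.0289 0.0908 0.1421]
right 474 rect c [ 601.9 -317.8] sz [36.1 88.3] 0.2 mean [ 604.8 -315.4] pca 104.1 z [0.0248 0.0467 0.0514]
right 402 rect c [ 479.2 -350.1] sz [153.6 109.6] 4.3 mean [ 478.  -335.2] pca -177.9 z [0.023  0.0279 0.0312]
right 236 rect c [ 434.7 -372.8] sz [32.7 35. ] 40.5 mean [ 430.9 -373.9] pca 106.9 z [0.0246 0.0354 0.0508]
brass 95 rect c [ 433.2 -373.3] sz [30.6 31.1] 13.3 mean [ 424.2 -375.5] pca 99.8 z [0.0136 0.0272 0.0364]
```

View pics/crop1.png

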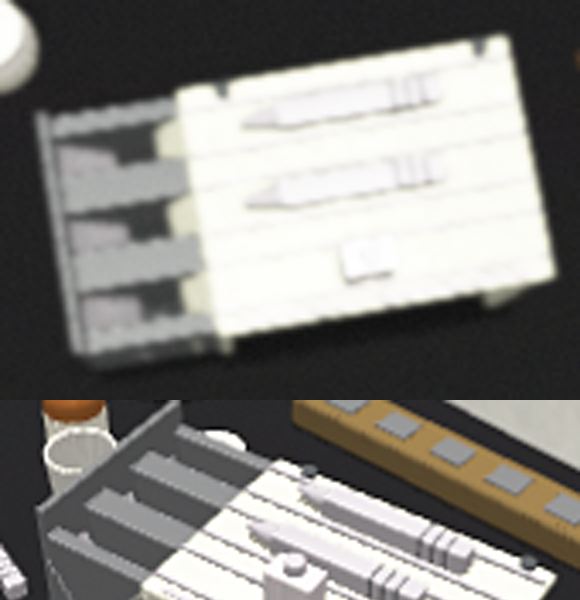

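The lower crop shows all three pockets empty, both bars in lanes 0 and 1 pointing at the pockets, and the clamp in lane 2. I fit the rack origin at (513.6, −13.4) mm with +x at 99.7°. I'll write a planner helper and go to the clamp.

```bash
cat > p.py <<'E'
import sys
from h import *
from scipy.spatial.transform import Rotation as R
def rk(x,y):  # rack -> world mm
    a=np.radians(99.7); return np.array([513.6,-13.4])+x*np.array([np.cos(a),np.sin(a)])+y*np.array([-np.sin(a),np.cos(a)])
def plan(xy,z,yang,ref=None):
    """ref: (pos,quat) else measured; target mm, tool-y angle deg"""
    o=monitor.get_obs(); p=np.array(o['eef_pos']);q=R.from_quat(o['tool_rot'])
    a=np.radians(yang); y=np.array([np.cos(a),np.sin(a),0]); zz=np.array([0,0,-1.]); x=np.cross(y,zz)
    T=R.from_matrix(np.c_[x,y,zz]); t=np.r_[xy,z]/1000
    print('t',round(o['clock'],2),'shift cm',(q.inv().apply(t-p)*100).round(2),'rot',(q.inv()*T).as_rotvec().round(3),'p',p.round(4),'w',round(o['grip_width'],4),'F',o['ft_force'].round(1),'q',o['joint_pos'].round(2))
E
python3 - <<'E'
from p import *
plan([467.5,-67],300,9.7)
for y in(-54,0,54): print(rk(-45,y).round(1),rk(60,y).round(1))
E
```

```text
t 0.1 shift cm [-45.89 -38.8   -6.88] rot [-2.000e-03  1.000e-03  1.021e+00] p [0.1856 0.4637 0.2305] w 0.0855 F [-0.9 -0.5  0.3] q [ 1.19  0.24  0.    1.34 -0.    1.57]
[574.4 -48.7] [556.7  54.8]
[521.2 -57.8] [503.5  45.7]
[468.  -66.9] [450.3  36.6]
```

arm_command(
  increments=[
    {"dx": 0,"dy": 0,"dz": -5,"wz": 0.1,"grip": 4},
    {"dx": -4,"dy": -3,"dz": -6.9,"wz": 0.25,"grip": 4},
    {"dx": -46,"dy": -39,"dz": -6.9,"wz": 1.02,"grip": 4},
    {"dx": -46,"dy": -39,"dz": -6.9,"wz": 1.02,"grip": 4},
    {"dx": -46,"dy": -39,"dz": -6.9,"wz": 1.02,"grip": 4},
    {"dx": -46,"dy": -39,"dz": -6.9,"wz": 1.02,"grip": 4},
    {"dx": -46,"dy": -39,"dz": -6.9,"wz": 1.02,"grip": 4},
    {"dx": -46,"dy": -39,"dz": -6.9,"wz": 1.02,"grip": 4},
    {"dx": -46,"dy": -39,"dz": -6.9,"wz": 1.02,"grip": 4},
    {"dx": -46,"dy": -39,"dz": -6.9,"wz": 1.02,"grip": 4},
  ],
)

```text
validation failed for argument at $.in...
```

```bash
python3 -c "
from p import *
plan([467.5,-67],300,9.7)"
```

```text
t 0.1 shift cm [-45.89 -38.8   -6.88] rot [-2.000e-03  1.000e-03  1.021e+00] p [0.1856 0.4637 0.2305] w 0.0855 F [-0.9 -0.5  0.3] q [ 1.19  0.24  0.    1.34 -0.    1.57]
```

arm_command(
  increments=[
    {"dx": 0,"dy": 0,"dz": -5,"wx": 0,"wy": 0,"wz": 0.1,"grip": 4},
    {"dx": -4,"dy": -3,"dz": -6.9,"wx": 0,"wy": 0,"wz": 0.25,"grip": 4},
    {"dx": -46,"dy": -39,"dz": -6.9,"wx": 0,"wy": 0,"wz": 1.02,"grip": 4},
    {"dx": -46,"dy": -39,"dz": -6.9,"wx": 0,"wy": 0,"wz": 1.02,"grip": 4},
  ],
)

```text
clock: 0.5
eef_pos: [0.2569, 0.3346, 0.2996]
tool_rot: [0.451, 0.893, 0.0, 0.0]
ft_force: [0.3, -0.2, -0.7]
grip_width: 0.0397
grasp_force: 0.0
```

```bash
python3 -c "
from p import *
plan([467.5,-67],300,9.7)"
```

```text
t 0.5 shift cm [-44.82  -6.91  -0.05] rot [ 0.001 -0.     0.466] p [0.2569 0.3346 0.2996] w 0.0397 F [ 0.3 -0.2 -0.7] q [ 0.92  0.06 -0.03  1.48 -0.    1.85]
```

arm_command(
  increments=[
    {"dx": -44.8,"dy": -6.9,"dz": 0,"wx": 0,"wy": 0,"wz": 0.466,"grip": 4},
    {"dx": -44.8,"dy": -6.9,"dz": 0,"wx": 0,"wy": 0,"wz": 0.466,"grip": 4},
    {"dx": -44.8,"dy": -6.9,"dz": 0,"wx": 0,"wy": 0,"wz": 0.466,"grip": 4},
    {"dx": -44.8,"dy": -6.9,"dz": 0,"wx": 0,"wy": 0,"wz": 0.466,"grip": 4},
    {"dx": -44.8,"dy": -6.9,"dz": 0,"wx": 0,"wy": 0,"wz": 0.466,"grip": 4},
    {"dx": -44.8,"dy": -6.9,"dz": 0,"wx": 0,"wy": 0,"wz": 0.466,"grip": 4},
    {"dx": -44.8,"dy": -6.9,"dz": 0,"wx": 0,"wy": 0,"wz": 0.466,"grip": 4},
    {"dx": -44.8,"dy": -6.9,"dz": 0,"wx": 0,"wy": 0,"wz": 0.466,"grip": 4},
    {"dx": -44.8,"dy": -6.9,"dz": 0,"wx": 0,"wy": 0,"wz": 0.466,"grip": 4},
    {"dx": -44.8,"dy": -6.9,"dz": 0,"wx": 0,"wy": 0,"wz": 0.466,"grip": 4},
  ],
)

```text
clock: 1.5
eef_pos: [0.4702, -0.0696, 0.2979]
tool_rot: [0.646, 0.764, -0.001, 0.0]
ft_force: [-0.3, -0.0, -0.9]
grip_width: 0.0402
grasp_force: 0.0
```

```bash
python3 -c "
from p import *
plan([467.5,-67],197,9.7)"
```

```text
t 1.5 shift cm [ 0.31 -0.21 10.09] rot [-0.001  0.001 -0.002] p [ 0.4702 -0.0696  0.2979] w 0.0402 F [-0.3 -0.  -0.9] q [-0.15  0.17  0.09  1.49 -0.    1.26]
```

arm_command(
  increments=[
    {"dx": 0,"dy": 0,"dz": 3,"wx": 0,"wy": 0,"wz": 0,"grip": 4},
    {"dx": 0,"dy": 0,"dz": 6.5,"wx": 0,"wy": 0,"wz": 0,"grip": 4},
    {"dx": 0,"dy": 0,"dz": 10,"wx": 0,"wy": 0,"wz": 0,"grip": 4},
    {"dx": 0,"dy": 0,"dz": 10,"wx": 0,"wy": 0,"wz": 0,"grip": 4},
    {"dx": 0,"dy": 0,"dz": 10,"wx": 0,"wy": 0,"wz": 0,"grip": 4},
  ],
)

```text
clock: 2.0
eef_pos: [0.4681, -0.0644, 0.1995]
tool_rot: [0.643, 0.766, -0.0, -0.001]
ft_force: [0.0, 0.4, 0.7]
grip_width: 0.0397
grasp_force: 0.0
```

```bash
python3 -c "
from p import *
plan([467.5,-67],197,9.7)"
```

```text
t 2.0 shift cm [-0.25 -0.1   0.25] rot [-0.002 -0.001  0.005] p [ 0.4681 -0.0644  0.1995] w 0.0397 F [0.  0.4 0.7] q [-0.14  0.2  -0.13  1.24  0.    1.26]
```

arm_command(
  increments=[
    {"dx": -0.2,"dy": 0,"dz": 0.2,"wx": 0,"wy": 0,"wz": 0,"grip": 4},
    {"dx": -0.2,"dy": 0,"dz": 0.2,"wx": 0,"wy": 0,"wz": 0,"grip": 0.5},
    {"dx": -0.2,"dy": 0,"dz": 0.2,"wx": 0,"wy": 0,"wz": 0,"grip": 0.5},
    {"dx": -0.2,"dy": 0,"dz": 0.2,"wx": 0,"wy": 0,"wz": 0,"grip": 0.5},
    {"dx": -0.2,"dy": 0,"dz": 0.2,"wx": 0,"wy": 0,"wz": 0,"grip": 0.5},
    {"dx": -0.2,"dy": 0,"dz": 0.2,"wx": 0,"wy": 0,"wz": 0,"grip": 0.5},
    {"dx": -0.2,"dy": 0,"dz": -3,"wx": 0,"wy": 0,"wz": 0,"grip": 0.5},
    {"dx": -0.2,"dy": 0,"dz": -6,"wx": 0,"wy": 0,"wz": 0,"grip": 0.5},
    {"dx": -0.2,"dy": 0,"dz": -6,"wx": 0,"wy": 0,"wz": 0,"grip": 0.5},
  ],
)

```text
clock: 2.9
eef_pos: [0.4714, -0.0672, 0.2637]
tool_rot: [0.643, 0.766, 0.002, 0.004]
ft_force: [0.3, -0.0, -0.7]
grip_width: 0.0212
grasp_force: 58.8
```

```bash
python3 -c "
from p import *
plan([516,-345],258,9.7)"
```

```text
t 2.9 shift cm [-28.13  -0.42   0.64] rot [0.008 0.003 0.005] p [ 0.4714 -0.0672  0.2637] w 0.0212 F [ 0.3 -0.  -0.7] q [-0.14  0.17  0.01  1.39  0.    1.26]
```

arm_command(
  increments=[
    {"dx": -28.1,"dy": -0.7,"dz": 0.4,"wx": 0,"wy": 0,"wz": 0,"grip": 0.5},
    {"dx": -28.1,"dy": -0.7,"dz": 0.4,"wx": 0,"wy": 0,"wz": 0,"grip": 0.5},
    {"dx": -28.1,"dy": -0.7,"dz": 0.4,"wx": 0,"wy": 0,"wz": 0,"grip": 0.5},
    {"dx": -28.1,"dy": -0.7,"dz": 0.4,"wx": 0,"wy": 0,"wz": 0,"grip": 0.5},
    {"dx": -28.1,"dy": -0.7,"dz": 0.4,"wx": 0,"wy": 0,"wz": 0,"grip": 0.5},
    {"dx": -28.1,"dy": -0.7,"dz": 0.4,"wx": 0,"wy": 0,"wz": 0,"grip": 0.5},
    {"dx": -28.1,"dy": -0.7,"dz": 4,"wx": 0,"wy": 0,"wz": 0,"grip": 0.5},
    {"dx": -28.1,"dy": -0.7,"dz": 8,"wx": 0,"wy": 0,"wz": 0,"grip": 0.5},
    {"dx": -28.1,"dy": -0.7,"dz": 12,"wx": 0,"wy": 0,"wz": 0,"grip": 0.5},
    {"dx": -28.1,"dy": -0.7,"dz": 12,"wx": 0,"wy": 0,"wz": 0,"grip": 0.5},
  ],
)

```text
clock: 3.9
eef_pos: [0.5061, -0.342, 0.1318]
tool_rot: [0.643, 0.766, -0.001, -0.008]
ft_force: [-0.5, 0.4, -1.6]
grip_width: 0.0213
grasp_force: 58.8
```

```bash
python3 -c "
from p import *
plan([513,-345],20,9.7)"
```

```text
t 3.9 shift cm [-0.54  0.75 11.16] rot [-0.011 -0.01   0.004] p [ 0.5061 -0.342   0.1318] w 0.0213 F [-0.5  0.4 -1.6] q [-0.59  0.53  0.17  1.23  0.    0.8 ]
```

arm_command(
  increments=[
    {"dx": -0.3,"dy": 0.5,"dz": 4,"wx": 0,"wy": 0,"wz": 0,"grip": 0.5},
    {"dx": -0.3,"dy": 0.5,"dz": 7,"wx": 0,"wy": 0,"wz": 0,"grip": 0.5},
    {"dx": -0.3,"dy": 0.5,"dz": 9,"wx": 0,"wy": 0,"wz": 0,"grip": 0.5},
    {"dx": -0.3,"dy": 0.5,"dz": 10,"wx": 0,"wy": 0,"wz": 0,"grip": 0.5},
    {"dx": -0.3,"dy": 0.5,"dz": 10,"wx": 0,"wy": 0,"wz": 0,"grip": 0.5},
    {"dx": -0.3,"dy": 0.5,"dz": 10,"wx": 0,"wy": 0,"wz": 0,"grip": 0.5},
  ],
)

```text
clock: 4.5
eef_pos: [0.5174, -0.3477, 0.0412]
tool_rot: [0.643, 0.766, 0.0, 0.001]
ft_force: [-0.1, 0.8, 0.5]
grip_width: 0.0209
grasp_force: 58.8
```

```bash
python3 -c "
from p import *
plan([513,-345],18,9.7)"
```

```text
t 4.5 shift cm [ 0.34 -0.39  2.31] rot [0.002 0.002 0.005] p [ 0.5174 -0.3477  0.0412] w 0.0209 F [-0.1  0.8  0.5] q [-0.59  0.61  0.06  1.02 -0.    0.81]
```

arm_command(
  increments=[
    {"dx": 0,"dy": 0,"dz": 1.2,"wx": 0,"wy": 0,"wz": 0,"grip": 0.5},
    {"dx": 0,"dy": 0,"dz": 1.8,"wx": 0,"wy": 0,"wz": 0,"grip": 0.5},
    {"dx": 0,"dy": 0,"dz": 2.3,"wx": 0,"wy": 0,"wz": 0,"grip": 0.5},
    {"dx": 0,"dy": 0,"dz": 2.3,"wx": 0,"wy": 0,"wz": 0,"grip": 0.5},
    {"dx": 0,"dy": 0,"dz": 2.3,"wx": 0,"wy": 0,"wz": 0,"grip": 0.5},
  ],
)

```text
clock: 5.0
eef_pos: [0.5163, -0.347, 0.0182]
tool_rot: [0.643, 0.766, 0.0, 0.001]
ft_force: [-3.1, 3.0, 10.2]
grip_width: 0.0208
grasp_force: 60.2
```

arm_command(
  increments=[
    {"dx": 0,"dy": 0,"dz": 0,"wx": 0,"wy": 0,"wz": 0,"grip": 2.4},
    {"dx": 0,"dy": 0,"dz": 0,"wx": 0,"wy": 0,"wz": 0,"grip": 3.5},
    {"dx": 0,"dy": 0,"dz": 0,"wx": 0,"wy": 0,"wz": 0,"grip": 3.8},
    {"dx": 0,"dy": 0,"dz": -3,"wx": 0,"wy": 0,"wz": 0,"grip": 3.8},
    {"dx": 0,"dy": 0,"dz": -7,"wx": 0,"wy": 0,"wz": 0,"grip": 3.8},
    {"dx": 0,"dy": 0,"dz": -12,"wx": 0,"wy": 0,"wz": 0,"grip": 3.8},
    {"dx": 0,"dy": 0,"dz": -17,"wx": 0,"wy": 0,"wz": 0,"grip": 3.8},
    {"dx": 0,"dy": 0,"dz": -22,"wx": 0,"wy": 0,"wz": 0,"grip": 3},
    {"dx": 0,"dy": 0,"dz": -22,"wx": 0,"wy": 0,"wz": 0,"grip": 0},
  ],
)

```text
clock: 5.9
eef_pos: [0.5195, -0.3492, 0.2453]
tool_rot: [0.643, 0.766, 0.001, 0.008]
ft_force: [1.3, 0.2, 0.9]
grip_width: 0.0167
grasp_force: 0.0
```

```bash
python3 -c "
from p import *
im,d=cam('side','s1.png');W=cloud('side',d)
m=(W[...,2]>.038)&(W[...,2]<.07)&(abs(W[...,0]-.515)<.035)&(W[...,1]<-.3)&(W[...,1]>-.4)
print(m.sum(),W[m].mean(0),np.percentile(W[m],[2,98],axis=0))
import cv2; cv2.imwrite('pics/s1c.png',cv2.resize(im[270:384,300:450,::-1],None,fx=4,fy=4))
print(rk(-145,0),rk(-45,0))
plan(rk(-145,0),240,9.7)"
```

```text
176 [ 0.51199141 -0.34838579  0.04817638] [[ 0.50276913 -0.36538035  0.03952447]
 [ 0.52562021 -0.33083518  0.05932879]]
[ 538.03096004 -156.32700302] [521.18202208 -57.75665611]
t 5.95 shift cm [18.58  5.26  0.03] rot [0.007 0.007 0.005] p [ 0.5184 -0.3484  0.2412] w 0.0092 F [-0.7  0.8 -0.5] q [-0.59  0.49  0.39  1.46  0.    0.81]
```

View pics/s1c.png

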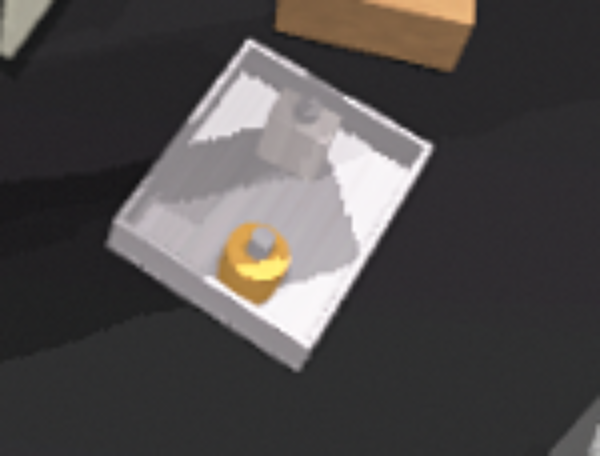

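The clamp stands upright in the tray's free half at crop (300,130), and the brass is undisturbed at (255,260). Next I'll push the middle bar.

arm_command(
  increments=[
    {"dx": 18.6,"dy": 5.3,"dz": 0,"wx": 0,"wy": 0,"wz": 0,"grip": 0},
    {"dx": 18.6,"dy": 5.3,"dz": 0,"wx": 0,"wy": 0,"wz": 0,"grip": 0},
    {"dx": 18.6,"dy": 5.3,"dz": 0,"wx": 0,"wy": 0,"wz": 0,"grip": 0},
    {"dx": 18.6,"dy": 5.3,"dz": 0,"wx": 0,"wy": 0,"wz": 0,"grip": 0},
    {"dx": 18.6,"dy": 5.3,"dz": 0,"wx": 0,"wy": 0,"wz": 0,"grip": 0},
    {"dx": 18.6,"dy": 5.3,"dz": 0,"wx": 0,"wy": 0,"wz": 0,"grip": 0},
    {"dx": 18.6,"dy": 5.3,"dz": 2,"wx": 0,"wy": 0,"wz": 0,"grip": 0},
    {"dx": 18.6,"dy": 5.3,"dz": 3,"wx": 0,"wy": 0,"wz": 0,"grip": 0},
    {"dx": 18.6,"dy": 5.3,"dz": 3,"wx": 0,"wy": 0,"wz": 0,"grip": 0},
    {"dx": 18.6,"dy": 5.3,"dz": 3,"wx": 0,"wy": 0,"wz": 0,"grip": 0},
  ],
)

```text
clock: 6.95
eef_pos: [0.5358, -0.1555, 0.2058]
tool_rot: [0.644, 0.765, -0.0, -0.001]
ft_force: [0.1, -0.9, 0.6]
grip_width: 0.0002
grasp_force: 0.0
```

```bash
python3 -c "
from p import *
plan(rk(-145,0),193,9.7)"
```

```text
t 6.95 shift cm [-0.12  0.21  1.28] rot [-0.001 -0.001  0.003] p [ 0.5358 -0.1555  0.2058] w 0.0002 F [ 0.1 -0.9  0.6] q [-0.28  0.37  0.11  1.32 -0.    1.12]
```

arm_command(
  increments=[
    {"dx": -0.1,"dy": 0.1,"dz": 1.2,"wx": 0,"wy": 0,"wz": 0,"grip": 0},
    {"dx": -0.1,"dy": 0.1,"dz": 1.2,"wx": 0,"wy": 0,"wz": 0,"grip": 0},
    {"dx": 1.5,"dy": 0.1,"dz": 1.2,"wx": 0,"wy": 0,"wz": 0,"grip": 0},
    {"dx": 2.5,"dy": 0.1,"dz": 1.2,"wx": 0,"wy": 0,"wz": 0,"grip": 0},
    {"dx": 3.5,"dy": 0.1,"dz": 1.2,"wx": 0,"wy": 0,"wz": 0,"grip": 0},
    {"dx": 5,"dy": 0.1,"dz": 1.2,"wx": 0,"wy": 0,"wz": 0,"grip": 0},
    {"dx": 6.5,"dy": 0.1,"dz": 1.2,"wx": 0,"wy": 0,"wz": 0,"grip": 0},
    {"dx": 8,"dy": 0.1,"dz": 1.2,"wx": 0,"wy": 0,"wz": 0,"grip": 0},
    {"dx": 9,"dy": 0.1,"dz": 1.2,"wx": 0,"wy": 0,"wz": 0,"grip": 0},
    {"dx": 9.5,"dy": 0.1,"dz": 1.2,"wx": 0,"wy": 0,"wz": 0,"grip": 0},
  ],
)

```text
clock: 7.95
eef_pos: [0.5206, -0.0595, 0.1945]
tool_rot: [0.642, 0.766, 0.0, 0.0]
ft_force: [-0.6, -1.4, 1.3]
grip_width: -0.0001
grasp_force: 0.3
```

```bash
cat >> p.py <<'E'
def inv(P):
    a=np.radians(99.7); d=np.asarray(P)[...,:2]*1000-[513.6,-13.4]
    return np.stack([d@[np.cos(a),np.sin(a)],d@[-np.sin(a),np.cos(a)]],-1)
def lane(y,n='side'):
    im,d=cam(n); W=cloud(n,d); L=inv(W); Z=W[...,2]
    m=(abs(L[...,1]-y)<11)&(L[...,0]>-160)&(L[...,0]<148)&(Z>.194)&(Z<.212)
    print(n,'lane',y,m.sum(),'x range',np.percentile(L[m][:,0],[0,1,5,50,95,99,100]).round(1) if m.sum()>5 else None)
    return im,W,L
def tcp():
    o=monitor.get_obs(); print('tcp rack',inv(o['eef_pos']).round(1),o['eef_pos'][2].round(4),'F',o['ft_force'].round(1),'t',round(o['clock'],2))
E
python3 -c "
from p import *
lane(0);lane(-54);lane(0,'top');tcp();plan(rk(-8,0),193,9.7)"
```

```text
side lane 0 369 x range [-58.7 -57.4 -53.5  22.2  86.4  99.7 103.5]
side lane -54 266 x range [-119.2 -118.2 -115.8  -80.1  -41.   -37.7  -34.3]
top lane 0 281 x range [-10.7  -9.4  -4.7  43.8  94.3 103.  105.4]
tcp rack [-47.6   0.9] 0.1943 F [-0.6  0.1 -0. ] t 8.1
t 8.1 shift cm [3.96 0.11 0.13] rot [0.    0.    0.005] p [ 0.5207 -0.0605  0.1943] w -0.0 F [-0.6  0.1 -0. ] q [-0.12  0.31 -0.    1.26 -0.    1.28]
```

arm_command(
  increments=[
    {"dx": 1,"dy": 0.1,"dz": 0,"wx": 0,"wy": 0,"wz": 0,"grip": 0},
    {"dx": 2,"dy": 0.1,"dz": 0,"wx": 0,"wy": 0,"wz": 0,"grip": 0},
    {"dx": 3,"dy": 0.1,"dz": 0,"wx": 0,"wy": 0,"wz": 0,"grip": 0},
    {"dx": 3.6,"dy": 0.1,"dz": 0,"wx": 0,"wy": 0,"wz": 0,"grip": 0},
    {"dx": 3.9,"dy": 0.1,"dz": 0,"wx": 0,"wy": 0,"wz": 0,"grip": 0},
    {"dx": 3.9,"dy": 0.1,"dz": 0,"wx": 0,"wy": 0,"wz": 0,"grip": 0},
  ],
)

```text
clock: 8.7
eef_pos: [0.5149, -0.0216, 0.1943]
tool_rot: [0.643, 0.766, 0.0, -0.0]
ft_force: [-0.0, 0.0, -1.0]
grip_width: -0.0004
grasp_force: 0.0
```

```bash
python3 -c "
from p import *
tcp();lane(0,'top');plan(rk(-8,0),193,9.7)"
```

```text
tcp rack [-8.3  0.1] 0.1943 F [-0.  0. -1.] t 8.7
top lane 0 156 x range [ 43.4  44.1  46.5  73.  102.3 105.5 107.5]
t 8.75 shift cm [0.07 0.01 0.13] rot [-0.    -0.     0.005] p [ 0.5149 -0.022   0.1943] w -0.0003 F [-0.3  0.7 -0.3] q [-0.04  0.29 -0.03  1.25  0.    1.35]
```

arm_command(
  increments=[
    {"dx": -1.5,"dy": 0,"dz": 0,"wx": 0,"wy": 0,"wz": 0,"grip": 0},
    {"dx": -4,"dy": 0,"dz": -1,"wx": 0,"wy": 0,"wz": 0,"grip": 0},
    {"dx": -8,"dy": 0,"dz": -4.5,"wx": 0,"wy": 0,"wz": 0,"grip": 0},
    {"dx": -10,"dy": 0,"dz": -4.5,"wx": 0,"wy": 0,"wz": 0,"grip": 0},
    {"dx": -10,"dy": 0,"dz": -4.5,"wx": 0,"wy": 0,"wz": 0,"grip": 0},
  ],
)

```text
clock: 9.25
eef_pos: [0.5334, -0.125, 0.2403]
tool_rot: [0.645, 0.764, 0.0, 0.002]
ft_force: [0.3, -0.4, 0.1]
grip_width: 0.0001
grasp_force: 0.0
```

```bash
python3 -c "
from p import *
tcp();im,W,L=lane(0,'top')
m=(abs(L[...,1])<10)&(L[...,0]>62)&(L[...,0]<148)&(W[...,2]>.02)
import numpy as np
for x in range(62,148,6):
    s=m&(abs(L[...,0]-x)<3); print(x,s.sum(),np.median(W[...,2][s]).round(3) if s.any() else '',end=' | ')
cv2.imwrite('pics/t2.png',cv2.resize(im[140:250,185:330,::-1],None,fx=4,fy=4,interpolation=2))
plan(rk(-150,-54),240,9.7)"
```

```text
tcp rack [-113.3   -0.7] 0.2403 F [ 0.3 -0.4  0.1] t 9.25
top lane 0 0 x range None
62 8 0.18 | 68 15 0.173 | 74 16 0.161 | 80 8 0.154 | 86 0  | 92 4 0.068 | 98 12 0.113 | 104 17 0.151 | 110 14 0.153 | 116 15 0.151 | 122 10 0.118 | 128 11 0.123 | 134 14 0.134 | 140 16 0.143 | 146 14 0.152 | t 9.3 shift cm [-3.86  5.39 -0.05] rot [0.001 0.    0.001] p [ 0.5325 -0.1232  0.2394] w -0.0001 F [ 1.  -0.1 -0.4] q [-0.23  0.33  0.15  1.39 -0.    1.17]
```

View pics/t2.png

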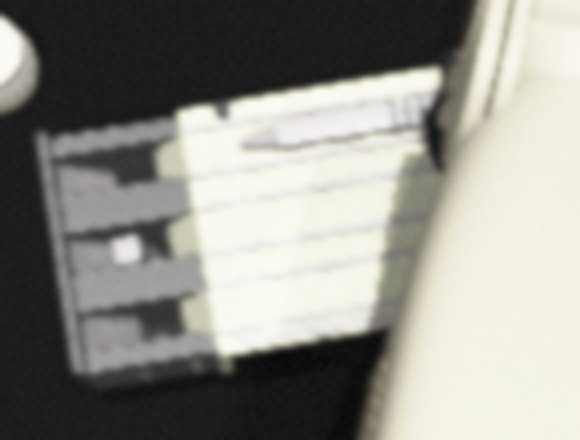

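The middle bar stands in its pocket: its blunt end is at crop (127,248), top z 0.153. Next is the far lane.

arm_command(
  increments=[
    {"dx": -3.9,"dy": 5.4,"dz": 0,"wx": 0,"wy": 0,"wz": 0,"grip": 0},
    {"dx": -3.9,"dy": 5.4,"dz": 0,"wx": 0,"wy": 0,"wz": 0,"grip": 0},
    {"dx": -3.9,"dy": 5.4,"dz": 0,"wx": 0,"wy": 0,"wz": 0,"grip": 0},
    {"dx": -3.9,"dy": 5.4,"dz": 2.5,"wx": 0,"wy": 0,"wz": 0,"grip": 0},
    {"dx": -3.9,"dy": 5.4,"dz": 4,"wx": 0,"wy": 0,"wz": 0,"grip": 0},
    {"dx": -3.9,"dy": 5.4,"dz": 4,"wx": 0,"wy": 0,"wz": 0,"grip": 0},
    {"dx": -3.9,"dy": 5.4,"dz": 4,"wx": 0,"wy": 0,"wz": 0,"grip": 0},
  ],
)

```text
clock: 10.0
eef_pos: [0.5914, -0.1491, 0.1994]
tool_rot: [0.643, 0.766, -0.0, -0.001]
ft_force: [-0.3, -0.6, 0.2]
grip_width: -0.0001
grasp_force: 0.0
```

```bash
python3 -c "
from p import *
tcp();plan(rk(-50,-54),193.5,9.7)"
```

```text
tcp rack [-146.9  -53.9] 0.1994 F [-0.3 -0.6  0.2] t 10.0
t 10.0 shift cm [9.69 0.07 0.6 ] rot [-0.001 -0.001  0.005] p [ 0.5914 -0.1491  0.1994] w -0.0001 F [-0.3 -0.6  0.2] q [-0.25  0.48  0.26  1.36  0.    1.15]
```

arm_command(
  increments=[
    {"dx": 0,"dy": 0,"dz": 0.6,"wx": 0,"wy": 0,"wz": 0,"grip": 0},
    {"dx": 0.8,"dy": 0,"dz": 0.6,"wx": 0,"wy": 0,"wz": 0,"grip": 0},
    {"dx": 1.6,"dy": 0,"dz": 0.6,"wx": 0,"wy": 0,"wz": 0,"grip": 0},
    {"dx": 2.6,"dy": 0,"dz": 0.6,"wx": 0,"wy": 0,"wz": 0,"grip": 0},
    {"dx": 4,"dy": 0,"dz": 0.6,"wx": 0,"wy": 0,"wz": 0,"grip": 0},
    {"dx": 5.5,"dy": 0,"dz": 0.6,"wx": 0,"wy": 0,"wz": 0,"grip": 0},
    {"dx": 7,"dy": 0,"dz": 0.6,"wx": 0,"wy": 0,"wz": 0,"grip": 0},
    {"dx": 8.3,"dy": 0,"dz": 0.6,"wx": 0,"wy": 0,"wz": 0,"grip": 0},
    {"dx": 9.2,"dy": 0,"dz": 0.6,"wx": 0,"wy": 0,"wz": 0,"grip": 0},
    {"dx": 9.7,"dy": 0,"dz": 0.6,"wx": 0,"wy": 0,"wz": 0,"grip": 0},
  ],
)

```text
clock: 11.0
eef_pos: [0.5752, -0.053, 0.1934]
tool_rot: [0.643, 0.766, -0.0, 0.0]
ft_force: [0.5, -1.5, 0.6]
grip_width: 0.0003
grasp_force: 0.3
```

```bash
python3 -c "
from p import *
lane(-54,'side');lane(-54,'top');tcp();plan(rk(-8,-54),193.5,9.7)"
```

```text
side lane -54 355 x range [-60.7 -60.5 -57.7  14.7  82.2  96.  147.8]
top lane -54 247 x range [ -4.   -2.2   3.1  44.4  90.1  97.7 101.3]
tcp rack [-49.9 -54.1] 0.1933 F [-0.5 -0.3  0.3] t 11.1
t 11.1 shift cm [ 4.19  0.02 -0.02] rot [-0.    -0.     0.006] p [ 0.5753 -0.0534  0.1933] w 0.0002 F [-0.5 -0.3  0.3] q [-0.09  0.41  0.15  1.31  0.    1.3 ]
```

arm_command(
  increments=[
    {"dx": 1,"dy": 0,"dz": 0,"wx": 0,"wy": 0,"wz": 0,"grip": 0},
    {"dx": 2,"dy": 0,"dz": 0,"wx": 0,"wy": 0,"wz": 0,"grip": 0},
    {"dx": 3,"dy": 0,"dz": 0,"wx": 0,"wy": 0,"wz": 0,"grip": 0},
    {"dx": 3.8,"dy": 0,"dz": 0,"wx": 0,"wy": 0,"wz": 0,"grip": 0},
    {"dx": 4.1,"dy": 0,"dz": 0,"wx": 0,"wy": 0,"wz": 0,"grip": 0},
    {"dx": 4.1,"dy": 0,"dz": 0,"wx": 0,"wy": 0,"wz": 0,"grip": 0},
    {"dx": 2.5,"dy": 0,"dz": 0,"wx": 0,"wy": 0,"wz": 0,"grip": 0},
    {"dx": 0,"dy": 0,"dz": -2,"wx": 0,"wy": 0,"wz": 0,"grip": 0},
    {"dx": 0,"dy": 0,"dz": -6,"wx": 0,"wy": 0,"wz": 0,"grip": 0},
    {"dx": 0,"dy": 0,"dz": -10,"wx": 0,"wy": 0,"wz": 0,"grip": 0},
  ],
)

```text
clock: 12.1
eef_pos: [0.5749, -0.0565, 0.2935]
tool_rot: [0.644, 0.765, -0.001, -0.001]
ft_force: [0.7, -0.2, -0.8]
grip_width: 0.0
grasp_force: 0.0
```

```bash
cat >> p.py <<'E'
def pocket(y):
    im,W,L=lane(y,'top')
    m=(abs(L[...,1]-y)<10)&(L[...,0]>62)&(L[...,0]<148)&(W[...,2]>.02)
    for x in range(62,148,6):
        s=m&(abs(L[...,0]-x)<3); print(x,s.sum(),np.median(W[...,2][s]).round(3) if s.any() else '',end=' | ')
    print()
E
python3 -c "
from p import *
pocket(-54);pocket(0);pocket(54);tcp();plan([471.2,321],150,-13)"
```

```text
top lane -54 0 x range None
62 8 0.18 | 68 15 0.172 | 74 15 0.16 | 80 10 0.153 | 86 0  | 92 1 0.074 | 98 9 0.115 | 104 13 0.155 | 110 12 0.153 | 116 13 0.153 | 122 8 0.133 | 128 8 0.121 | 134 12 0.132 | 140 13 0.142 | 146 13 0.152 | 
top lane 0 0 x range None
62 7 0.179 | 68 15 0.171 | 74 15 0.162 | 80 8 0.153 | 86 0  | 92 4 0.067 | 98 13 0.116 | 104 16 0.153 | 110 14 0.154 | 116 15 0.152 | 122 10 0.118 | 128 11 0.121 | 134 16 0.133 | 140 15 0.141 | 146 14 0.153 | 
top lane 54 0 x range None
62 8 0.179 | 68 16 0.171 | 74 15 0.162 | 80 8 0.153 | 86 0  | 92 0  | 98 0  | 104 0  | 110 0  | 116 15 0.103 | 122 14 0.112 | 128 17 0.123 | 134 17 0.132 | 140 19 0.141 | 146 14 0.151 | 
tcp rack [-52.7 -55.6] 0.2968 F [-0.   0.3  0.5] t 12.25
t 12.25 shift cm [39.   -4.09 14.56] rot [0.008 0.001 0.399] p [ 0.5773 -0.056   0.2968] w -0.0003 F [-0.   0.3  0.5] q [-0.1   0.39  0.38  1.55 -0.    1.3 ]
```

Both bars are in their pockets (tops at 0.153). Now for the loose bar.

arm_command(
  increments=[
    {"dx": 39,"dy": -4.1,"dz": 0,"wx": 0,"wy": 0,"wz": 0.4,"grip": 2},
    {"dx": 39,"dy": -4.1,"dz": 0,"wx": 0,"wy": 0,"wz": 0.4,"grip": 4},
    {"dx": 39,"dy": -4.1,"dz": 0,"wx": 0,"wy": 0,"wz": 0.4,"grip": 4},
    {"dx": 39,"dy": -4.1,"dz": 0,"wx": 0,"wy": 0,"wz": 0.4,"grip": 4},
    {"dx": 39,"dy": -4.1,"dz": 0,"wx": 0,"wy": 0,"wz": 0.4,"grip": 4},
    {"dx": 39,"dy": -4.1,"dz": 0,"wx": 0,"wy": 0,"wz": 0.4,"grip": 4},
    {"dx": 39,"dy": -4.1,"dz": 2,"wx": 0,"wy": 0,"wz": 0.4,"grip": 4},
    {"dx": 39,"dy": -4.1,"dz": 7,"wx": 0,"wy": 0,"wz": 0.4,"grip": 4},
    {"dx": 39,"dy": -4.1,"dz": 12,"wx": 0,"wy": 0,"wz": 0.4,"grip": 4},
    {"dx": 39,"dy": -4.1,"dz": 14.5,"wx": 0,"wy": 0,"wz": 0.4,"grip": 4},
  ],
)

```text
clock: 13.25
eef_pos: [0.4667, 0.3237, 0.1457]
tool_rot: [0.782, 0.624, -0.0, 0.0]
ft_force: [1.1, 1.3, -0.2]
grip_width: 0.0402
grasp_force: 0.0
```

```bash
python3 -c "
from p import *
plan([471.2,320.5],5,-13)"
```

```text
t 13.25 shift cm [-0.21  0.51 14.07] rot [-0.     0.     0.003] p [0.4667 0.3237 0.1457] w 0.0402 F [ 1.1  1.3 -0.2] q [ 0.61  0.42  0.04  1.18 -0.    2.4 ]
```

arm_command(
  increments=[
    {"dx": 0,"dy": 0.2,"dz": 5,"wx": 0,"wy": 0,"wz": 0,"grip": 4},
    {"dx": 0,"dy": 0.2,"dz": 9,"wx": 0,"wy": 0,"wz": 0,"grip": 4},
    {"dx": 0,"dy": 0.2,"dz": 11.5,"wx": 0,"wy": 0,"wz": 0,"grip": 4},
    {"dx": 0,"dy": 0.2,"dz": 12.8,"wx": 0,"wy": 0,"wz": 0,"grip": 4},
    {"dx": 0,"dy": 0.2,"dz": 13.2,"wx": 0,"wy": 0,"wz": 0,"grip": 4},
    {"dx": 0,"dy": 0.2,"dz": 13.2,"wx": 0,"wy": 0,"wz": 0,"grip": 4},
  ],
)

```text
clock: 13.85
eef_pos: [0.4698, 0.322, 0.0163]
tool_rot: [0.782, 0.623, -0.0, 0.0]
ft_force: [1.3, -0.6, 0.8]
grip_width: 0.0396
grasp_force: 0.0
```

```bash
python3 -c "
from p import *
plan([471.2,320.5],5,-13)"
```

```text
t 13.85 shift cm [-0.12  0.17  1.13] rot [-0.  0.  0.] p [0.4698 0.322  0.0163] w 0.0396 F [ 1.3 -0.6  0.8] q [ 0.6   0.55 -0.12  0.89 -0.    2.4 ]
```

arm_command(
  increments=[
    {"dx": -0.1,"dy": 0.1,"dz": 0.6,"wx": 0,"wy": 0,"wz": 0,"grip": 4},
    {"dx": -0.1,"dy": 0.1,"dz": 1.1,"wx": 0,"wy": 0,"wz": 0,"grip": 4},
    {"dx": -0.1,"dy": 0.1,"dz": 1.1,"wx": 0,"wy": 0,"wz": 0,"grip": 3},
    {"dx": -0.1,"dy": 0.1,"dz": 1.1,"wx": 0,"wy": 0,"wz": 0,"grip": 0.5},
    {"dx": -0.1,"dy": 0.1,"dz": 1.1,"wx": 0,"wy": 0,"wz": 0,"grip": 0.5},
    {"dx": -0.1,"dy": 0.1,"dz": 1.1,"wx": 0,"wy": 0,"wz": 0,"grip": 0.5},
    {"dx": -0.1,"dy": 0.1,"dz": 1.1,"wx": 0,"wy": 0,"wz": 0,"grip": 0.5},
  ],
)

```text
clock: 14.55
eef_pos: [0.4707, 0.3214, 0.0061]
tool_rot: [0.782, 0.623, 0.001, 0.0]
ft_force: [-1.6, -0.5, 5.3]
grip_width: 0.0161
grasp_force: 61.1
```

```bash
python3 -c "
from p import *
tcp();plan(rk(-50,54),290,9.7)"
```

```text
tcp rack [337.2 -14.2] 0.0061 F [-1.6 -0.5  5.3] t 14.55
t 14.55 shift cm [-38.34   8.65 -28.42] rot [ 0.001 -0.001 -0.395] p [0.4707 0.3214 0.0061] w 0.0161 F [-1.6 -0.5  5.3] q [ 0.6   0.57 -0.13  0.87 -0.    2.4 ]
```

arm_command(
  increments=[
    {"dx": 0,"dy": 0,"dz": -4,"wx": 0,"wy": 0,"wz": 0,"grip": 0.5},
    {"dx": 0,"dy": 0,"dz": -9,"wx": 0,"wy": 0,"wz": 0,"grip": 0.5},
    {"dx": 0,"dy": 0,"dz": -14,"wx": 0,"wy": 0,"wz": 0,"grip": 0.5},
    {"dx": 0,"dy": 0,"dz": -19,"wx": 0,"wy": 0,"wz": 0,"grip": 0.5},
    {"dx": 0,"dy": 0,"dz": -24,"wx": 0,"wy": 0,"wz": 0,"grip": 0.5},
    {"dx": 0,"dy": 0,"dz": -28.4,"wx": 0,"wy": 0,"wz": 0,"grip": 0.5},
    {"dx": -5,"dy": 1.2,"dz": -28.4,"wx": 0,"wy": 0,"wz": -0.1,"grip": 0.5},
    {"dx": -10,"dy": 2.3,"dz": -28.4,"wx": 0,"wy": 0,"wz": -0.2,"grip": 0.5},
    {"dx": -15,"dy": 3.4,"dz": -28.4,"wx": 0,"wy": 0,"wz": -0.3,"grip": 0.5},
    {"dx": -20,"dy": 4.5,"dz": -28.4,"wx": 0,"wy": 0,"wz": -0.395,"grip": 0.5},
  ],
)

```text
clock: 15.55
eef_pos: [0.4684, 0.1195, 0.2885]
tool_rot: [0.643, 0.766, -0.001, -0.0]
ft_force: [1.6, -0.4, -1.7]
grip_width: 0.0161
grasp_force: 60.3
```

```bash
python3 -c "
from p import *
tcp();plan(rk(-50,54),260,9.7)"
```

```text
tcp rack [138.7  22.1] 0.2885 F [ 1.6 -0.4 -1.7] t 15.55
t 15.55 shift cm [-18.85  -3.27   2.86] rot [-0.001 -0.     0.005] p [0.4684 0.1195 0.2885] w 0.0161 F [ 1.6 -0.4 -1.7] q [0.25 0.19 0.09 1.47 0.   1.65]
```

arm_command(
  increments=[
    {"dx": -5,"dy": -1,"dz": 0,"wx": 0,"wy": 0,"wz": 0,"grip": 0.5},
    {"dx": -10,"dy": -2,"dz": 0,"wx": 0,"wy": 0,"wz": 0,"grip": 0.5},
    {"dx": -15,"dy": -3,"dz": 0,"wx": 0,"wy": 0,"wz": 0,"grip": 0.5},
    {"dx": -18.8,"dy": -3.2,"dz": 0,"wx": 0,"wy": 0,"wz": 0,"grip": 0.5},
    {"dx": -18.8,"dy": -3.2,"dz": 0.5,"wx": 0,"wy": 0,"wz": 0,"grip": 0.5},
    {"dx": -18.8,"dy": -3.2,"dz": 2.8,"wx": 0,"wy": 0,"wz": 0,"grip": 0.5},
    {"dx": -18.8,"dy": -3.2,"dz": 2.8,"wx": 0,"wy": 0,"wz": 0,"grip": 0.5},
    {"dx": -18.8,"dy": -3.2,"dz": 2.8,"wx": 0,"wy": 0,"wz": 0,"grip": 0.5},
  ],
)

```text
clock: 16.35
eef_pos: [0.4686, -0.0689, 0.2607]
tool_rot: [0.645, 0.765, -0.001, -0.001]
ft_force: [-0.5, 0.3, -1.1]
grip_width: 0.016
grasp_force: 60.2
```

```bash
python3 -c "
from p import *
tcp()
for n in('top','side'):
    im,d=cam(n);W=cloud(n,d);L=inv(W);Z=W[...,2]
    # visible tip-side part of held bar
    for lo,hi in((-120,-85),(-85,-65),(-35,-15),(-15,5),(5,30)):
        m=(abs(L[...,1]-54)<25)&(L[...,0]>lo)&(L[...,0]<hi)&(Z>.215)&(Z<.30)
        if m.sum()>3: print(n,lo,hi,m.sum(),'y',np.percentile(L[m][:,1],[5,50,95]).round(1),'z',np.percentile(Z[m],[5,50,95]).round(4),'x',L[m][:,0].min().round(1),L[m][:,0].max().round(1))
cv2.imwrite('pics/s3.png',cv2.resize(im[130:270,170:360,::-1],None,fx=4,fy=4,interpolation=2))
plan(rk(-50,54),195,9.7)"
```

```text
tcp rack [-47.1  53.7] 0.2607 F [-0.5  0.3 -1.1] t 16.35
top -15 5 59 y [47.2 55.7 63.6] z [0.2649 0.2718 0.2752] x -14.8 4.6
top 5 30 31 y [50.7 55.2 60.7] z [0.2639 0.2684 0.2718] x 5.3 23.5
side -120 -85 200 y [46.2 60.  63.4] z [0.2575 0.2709 0.2742] x -118.2 -85.4
side -85 -65 105 y [46.7 61.2 63.8] z [0.2579 0.2724 0.2742] x -84.7 -65.1
side -35 -15 51 y [58.8 62.4 63.6] z [0.2567 0.2663 0.2739] x -30.7 -15.1
side -15 5 54 y [53.9 61.6 63.6] z [0.2586 0.2693 0.2735] x -14.8 4.8
side 5 30 27 y [52.3 57.2 60. ] z [0.2629 0.2677 0.2706] x 5.2 21.0
t 16.45 shift cm [-0.27 -0.14  6.69] rot [0.001 0.    0.001] p [ 0.4697 -0.0689  0.2619] w 0.016 F [-0.4 -0.3 -1.8] q [-0.15  0.18  0.01  1.4   0.    1.25]
```

View pics/s3.png

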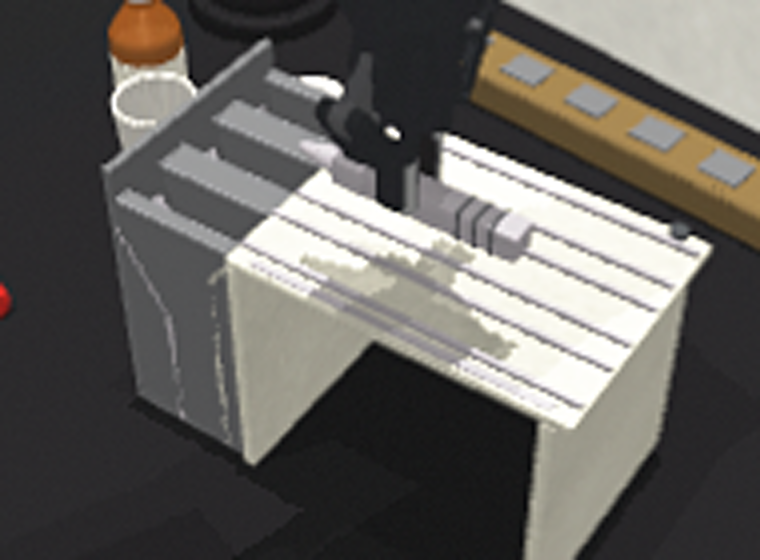

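The bar is held level and aligned above lane 2 (crop: blunt end (515,240), tip (305,150)). I'll lower it.

arm_command(
  increments=[
    {"dx": 0,"dy": 0,"dz": 2.5,"wx": 0,"wy": 0,"wz": 0,"grip": 0.5},
    {"dx": 0,"dy": 0,"dz": 4.5,"wx": 0,"wy": 0,"wz": 0,"grip": 0.5},
    {"dx": 0,"dy": 0,"dz": 5.8,"wx": 0,"wy": 0,"wz": 0,"grip": 0.5},
    {"dx": 0,"dy": 0,"dz": 6.5,"wx": 0,"wy": 0,"wz": 0,"grip": 0.5},
    {"dx": 0,"dy": 0,"dz": 6.8,"wx": 0,"wy": 0,"wz": 0,"grip": 0.5},
    {"dx": 0,"dy": 0,"dz": 6.9,"wx": 0,"wy": 0,"wz": 0,"grip": 0.5},
    {"dx": 0,"dy": 0,"dz": 6.9,"wx": 0,"wy": 0,"wz": 0,"grip": 0.5},
  ],
)

```text
clock: 17.15
eef_pos: [0.47, -0.0695, 0.193]
tool_rot: [0.645, 0.764, 0.0, 0.001]
ft_force: [-0.1, -0.3, -1.3]
grip_width: 0.0161
grasp_force: 60.4
```

```bash
python3 -c "
from p import *
tcp();plan(rk(-50,54),191,9.7)"
```

```text
tcp rack [-48.   52.5] 0.193 F [-0.1 -0.3 -1.3] t 17.15
t 17.15 shift cm [-0.2  -0.15  0.2 ] rot [ 0.001  0.    -0.   ] p [ 0.47   -0.0695  0.193 ] w 0.0161 F [-0.1 -0.3 -1.3] q [-0.15  0.21 -0.13  1.22 -0.    1.25]
```

arm_command(
  increments=[
    {"dx": 0,"dy": -0.1,"dz": 0.15,"wx": 0,"wy": 0,"wz": 0,"grip": 0.5},
    {"dx": 0,"dy": -0.1,"dz": 0.15,"wx": 0,"wy": 0,"wz": 0,"grip": 1.8},
    {"dx": 0,"dy": -0.1,"dz": 0.15,"wx": 0,"wy": 0,"wz": 0,"grip": 2.6},
    {"dx": 0,"dy": -0.1,"dz": 0.15,"wx": 0,"wy": 0,"wz": 0,"grip": 3.4},
    {"dx": 0,"dy": -0.1,"dz": -1,"wx": 0,"wy": 0,"wz": 0,"grip": 3.4},
    {"dx": 0,"dy": -0.1,"dz": -4.5,"wx": 0,"wy": 0,"wz": 0,"grip": 3.4},
    {"dx": -5,"dy": -0.1,"dz": -4.5,"wx": 0,"wy": 0,"wz": 0,"grip": 0},
    {"dx": -10,"dy": -0.1,"dz": -4.5,"wx": 0,"wy": 0,"wz": 0,"grip": 0},
    {"dx": -10,"dy": -0.1,"dz": -4.5,"wx": 0,"wy": 0,"wz": 0,"grip": 0},
    {"dx": -10,"dy": -0.1,"dz": -4.5,"wx": 0,"wy": 0,"wz": 0,"grip": 0},
  ],
)

```text
clock: 18.15
eef_pos: [0.4852, -0.1694, 0.2378]
tool_rot: [0.646, 0.763, 0.0, 0.0]
ft_force: [-0.5, 0.5, 0.7]
grip_width: -0.0003
grasp_force: 0.0
```

```bash
python3 -c "
from p import *
lane(54);lane(54,'top');tcp();plan(rk(-150,54),193.5,9.7)"
```

```text
side lane 54 450 x range [-119.3 -118.4 -114.9  -58.9    4.5   17.4   21.4]
top lane 54 344 x range [-117.8 -116.  -111.   -52.3    7.6   19.    22.2]
tcp rack [-147.4   54.2] 0.2376 F [ 0.5 -0.4  0.2] t 18.25
t 18.25 shift cm [-0.26  0.02  4.41] rot [ 0. -0. -0.] p [ 0.485  -0.1678  0.2376] w 0.0002 F [ 0.5 -0.4  0.2] q [-0.33  0.26  0.05  1.36  0.    1.07]
```

Bar C is in the lane with its blunt end at −118. I'll push it like the others.

arm_command(
  increments=[
    {"dx": -0.2,"dy": 0,"dz": 2.5,"wx": 0,"wy": 0,"wz": 0,"grip": 0},
    {"dx": -0.2,"dy": 0,"dz": 4.3,"wx": 0,"wy": 0,"wz": 0,"grip": 0},
    {"dx": -0.2,"dy": 0,"dz": 4.4,"wx": 0,"wy": 0,"wz": 0,"grip": 0},
    {"dx": 0.8,"dy": 0,"dz": 4.4,"wx": 0,"wy": 0,"wz": 0,"grip": 0},
    {"dx": 1.6,"dy": 0,"dz": 4.4,"wx": 0,"wy": 0,"wz": 0,"grip": 0},
    {"dx": 2.8,"dy": 0,"dz": 4.4,"wx": 0,"wy": 0,"wz": 0,"grip": 0},
    {"dx": 4.2,"dy": 0,"dz": 4.4,"wx": 0,"wy": 0,"wz": 0,"grip": 0},
    {"dx": 5.5,"dy": 0,"dz": 4.4,"wx": 0,"wy": 0,"wz": 0,"grip": 0},
    {"dx": 6.5,"dy": 0,"dz": 4.4,"wx": 0,"wy": 0,"wz": 0,"grip": 0},
    {"dx": 7,"dy": 0,"dz": 4.4,"wx": 0,"wy": 0,"wz": 0,"grip": 0},
  ],
)

```text
clock: 19.25
eef_pos: [0.4732, -0.0981, 0.1935]
tool_rot: [0.644, 0.765, 0.0, 0.0]
ft_force: [-0.1, -0.5, 0.7]
grip_width: 0.0001
grasp_force: 0.3
```

```bash
python3 -c "
from p import *
lane(54);lane(54,'top');tcp();plan(rk(-8,54),193.5,9.7)"
```

```text
side lane 54 370 x range [-88.4 -88.  -84.3  -4.2  57.4  69.9 147.9]
top lane 54 307 x range [-53.4 -51.1 -46.5   7.2  62.3  71.2  73.8]
tcp rack [-77.   54.1] 0.1933 F [-0.   0.  -0.3] t 19.35
t 19.35 shift cm [ 6.9   0.01 -0.02] rot [-0.    -0.     0.001] p [ 0.4733 -0.0984  0.1933] w 0.0001 F [-0.   0.  -0.3] q [-0.21  0.23 -0.11  1.23  0.    1.2 ]
```

arm_command(
  increments=[
    {"dx": 1,"dy": 0,"dz": 0,"wx": 0,"wy": 0,"wz": 0,"grip": 0},
    {"dx": 2.3,"dy": 0,"dz": 0,"wx": 0,"wy": 0,"wz": 0,"grip": 0},
    {"dx": 3.6,"dy": 0,"dz": 0,"wx": 0,"wy": 0,"wz": 0,"grip": 0},
    {"dx": 4.8,"dy": 0,"dz": 0,"wx": 0,"wy": 0,"wz": 0,"grip": 0},
    {"dx": 5.8,"dy": 0,"dz": 0,"wx": 0,"wy": 0,"wz": 0,"grip": 0},
    {"dx": 6.5,"dy": 0,"dz": 0,"wx": 0,"wy": 0,"wz": 0,"grip": 0},
    {"dx": 6.8,"dy": 0,"dz": 0,"wx": 0,"wy": 0,"wz": 0,"grip": 0},
    {"dx": 6.8,"dy": 0,"dz": 0,"wx": 0,"wy": 0,"wz": 0,"grip": 0},
    {"dx": 5,"dy": 0,"dz": 0,"wx": 0,"wy": 0,"wz": 0,"grip": 0},
    {"dx": 2,"dy": 0,"dz": -2,"wx": 0,"wy": 0,"wz": 0,"grip": 0},
  ],
)

```text
clock: 20.35
eef_pos: [0.4682, -0.0788, 0.2111]
tool_rot: [0.644, 0.765, -0.001, -0.003]
ft_force: [1.1, 0.3, -0.5]
grip_width: -0.0003
grasp_force: 0.0
```

arm_command(
  increments=[
    {"dx": -3,"dy": 0,"dz": -5,"wx": 0,"wy": 0,"wz": 0,"grip": 0},
    {"dx": -8,"dy": 0,"dz": -9,"wx": 0,"wy": 0,"wz": 0,"grip": 0},
    {"dx": -12,"dy": 0,"dz": -10,"wx": 0,"wy": 0,"wz": 0,"grip": 0},
    {"dx": -12,"dy": 0,"dz": -10,"wx": 0,"wy": 0,"wz": 0,"grip": 0},
    {"dx": -12,"dy": 0,"dz": -10,"wx": 0,"wy": 0,"wz": 0,"grip": 0},
  ],
)

```text
clock: 20.85
eef_pos: [0.4906, -0.1999, 0.3134]
tool_rot: [0.646, 0.763, 0.0, 0.0]
ft_force: [-0.6, 0.3, -0.7]
grip_width: 0.0004
grasp_force: 0.0
```

```bash
python3 -c "
from p import *
for y in(-54,0,54): pocket(y)
tcp(); im,_=cam('side','s4.png')"
```

```text
top lane -54 0 x range None
62 8 0.179 | 68 14 0.173 | 74 16 0.162 | 80 9 0.154 | 86 0  | 92 1 0.075 | 98 9 0.113 | 104 12 0.151 | 110 13 0.152 | 116 13 0.152 | 122 8 0.133 | 128 10 0.122 | 134 12 0.132 | 140 14 0.142 | 146 15 0.153 | 
top lane 0 0 x range None
62 8 0.18 | 68 15 0.172 | 74 15 0.162 | 80 8 0.153 | 86 0  | 92 4 0.066 | 98 12 0.115 | 104 15 0.15 | 110 16 0.153 | 116 14 0.153 | 122 10 0.116 | 128 11 0.121 | 134 16 0.133 | 140 17 0.143 | 146 14 0.153 | 
top lane 54 0 x range None
62 8 0.181 | 68 16 0.173 | 74 15 0.161 | 80 8 0.151 | 86 2 0.049 | 92 8 0.075 | 98 12 0.114 | 104 15 0.148 | 110 13 0.154 | 116 13 0.153 | 122 11 0.15 | 128 17 0.123 | 134 16 0.134 | 140 18 0.143 | 146 15 0.151 | 
tcp rack [-176.7   54.6] 0.312 F [-0.9  0.6  0. ] t 21.0
```

View pics/s4.png

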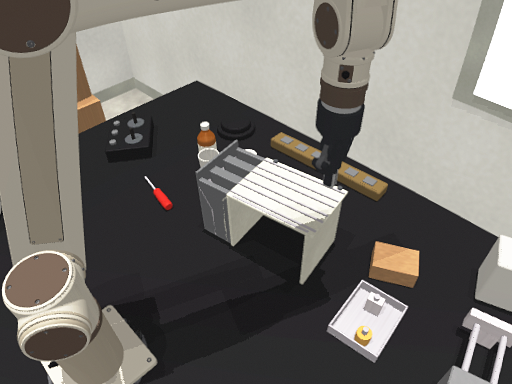

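The deck is clear and all three bars stand in their pockets with tops at 0.153. The clamp stands in the tray at (375,300), beside the brass at (364,335). The bystanders are unmoved and the gripper is in free air.

```bash
python3 -c "
from h import *
print(job.job_done())"
```

```text
the job is handed in; nothing more can be done
None
```

I handed the job in at about 21 s: all three bars stand point-down in their own pockets, the clamp block stands in the free half of the tray, and nothing else appeared disturbed in the last pictures.

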